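# Cover the prep containers for the night

## Task

Cover up the prep for the night: put the rectangular steel lid squarely on the pan of red sauce, the large green lid on the green bowl, and one small blue lid on each of the two ramekins of red sauce, every lid centred and lying flat with its plug down in the mouth. Leave the empty pan and the empty ramekin uncovered and where they are, and keep the containers you cover standing in their places; set the lids down gently, do not drop them.

Things in the scene. Friction and masses are not known exactly. Their poses are not given: they have to be found in the camera images.
- pan_lid: Rectangular steel lid for the pan of red sauce. Origin: centre of plug underside, z up; heights from it: plug 78x138 mm at 0-8, plate 134 (own x) x 196 (own y) at 8-11, black bar handle along own y, 84 mm long, 13 wide (x), at 27-40 on two end feet: pinch its middle across x at 34. 150-310 g. Seated: origin 57 mm above the pan's origin, on its axis, own x along the pan's x (either way).
- bowl_lid: Large round green lid for the green bowl. Origin: centre of plug underside, z up; heights from it: plug 88 mm wide at 0-8, plate 144 mm wide at 8-13, black knob on axis 22 mm wide at 24-43 (17 mm stem below): pinch it at 34. Lies on its plug. 120-240 g. Seated: origin 56 mm above the bowl's origin, on its axis.
- small_lid_a: Small round blue lid, one of two alike (either fits either sauce ramekin). Origin: centre of plug underside, z up; heights from it: plug 40 mm wide at 0-8, plate 84 mm wide at 8-13, black knob on axis 22 mm wide at 24-43 (17 mm stem below): pinch it at 34. Lies on its plug. 60 g. Seated: origin 34 mm above the ramekin's origin, on its axis.
- small_lid_b: Small round blue lid, one of two alike (either fits either sauce ramekin). Origin: centre of plug underside, z up; heights from it: plug 40 mm wide at 0-8, plate 84 mm wide at 8-13, black knob on axis 22 mm wide at 24-43 (17 mm stem below): pinch it at 34. Lies on its plug. 60 g. Seated: origin 34 mm above the ramekin's origin, on its axis.
- sauce_pan: Small rectangular stainless steel insert pan with red sauce in it, loose. Rim 119 mm (own x) by 181 mm (own y), 65 mm high, hollow. Origin: centre of its underside, z up. 280 g.
- green_bowl: Round bowl, green outside and white inside, loose. 125 mm in diameter, 64 mm high, mouth about 116 mm wide, hollow. Origin: centre of its underside, z up. 176 g.
- sauce_ramekin_a: White fluted porcelain ramekin with red sauce in it, one of two alike, loose. 69 mm in diameter, 42 mm high, mouth about 58 mm wide, hollow. Origin: centre of its underside, z up. 110 g.
- sauce_ramekin_b: White fluted porcelain ramekin with red sauce in it, one of two alike, loose. 69 mm in diameter, 42 mm high, mouth about 58 mm wide, hollow. Origin: centre of its underside, z up. 110 g.
- empty_ramekin: White fluted porcelain ramekin, EMPTY (white inside), otherwise like those with red sauce; it gets no lid and stays where it is. 69 mm in diameter, 42 mm high. Origin: centre of its underside, z up.
- empty_pan: Stainless steel insert pan, EMPTY (bare steel inside), otherwise like the one with red sauce, at the far side of the table; it gets no lid and stays where it is. 119 x 181 x 65 mm. Origin: centre of its underside, z up.
Mind the look-alikes: they are no part of the job. What is shaped like the small_lid_a but yellow is not meant.

How it is judged:
At the end, for the whole second after the job is handed in: Every lid within 12 mm of its container's axis, at its seated height within 4 mm, flat within 0.07 rad (steel lid square within 0.15 rad), released and at rest; containers upright, the covered ones within 30 mm and the empty pan and ramekin within 20 mm of where they stood (horizontal distance between pan_lid and sauce_pan below 0.012 m and z of pan_lid in the frame of sauce_pan between 0.053 and 0.061 m and angle between each of pan_lid, bowl_lid, sauce_pan, green_bowl, sauce_ramekin_a, sauce_ramekin_b, empty_ramekin, empty_pan's own z axis and vertical below 0.07 rad and angle between the x axis of pan_lid and the x axis of sauce_pan, either way round below 0.15 rad and horizontal distance between bowl_lid and green_bowl below 0.012 m and z of bowl_lid in the frame of green_bowl between 0.052 and 0.06 m and ((horizontal distance between small_lid_a and sauce_ramekin_a below 0.012 m and z of small_lid_a in the frame of sauce_ramekin_a between 0.03 and 0.038 m and angle between each of small_lid_a, small_lid_b's own z axis and vertical below 0.07 rad and horizontal distance between small_lid_b and sauce_ramekin_b below 0.012 m and z of small_lid_b in the frame of sauce_ramekin_b between 0.03 and 0.038 m) or (horizontal distance between small_lid_a and sauce_ramekin_b below 0.012 m and z of small_lid_a in the frame of sauce_ramekin_b between 0.03 and 0.038 m and angle between each of small_lid_a, small_lid_b's own z axis and vertical below 0.07 rad and horizontal distance between small_lid_b and sauce_ramekin_a below 0.012 m and z of small_lid_b in the frame of sauce_ramekin_a between 0.03 and 0.038 m)) and linear speed of each of pan_lid, bowl_lid, small_lid_a, small_lid_b, sauce_pan, green_bowl, sauce_ramekin_a, sauce_ramekin_b below 0.02 m/s and distance of each of sauce_pan, green_bowl, sauce_ramekin_a, sauce_ramekin_b from where it was at the start of the episode below 0.03 m and distance of each of empty_ramekin, empty_pan from where it was at the start of the episode below 0.02 m); the robot touches nothing.
It fails at once if a lid is dropped: it moves faster than 0.7 m/s while the fingers do not hold it (a fall of more than 25 mm) ((linear speed of pan_lid above 0.7 m/s and contact force between pan_lid and the fingers below 0.3 N) or (linear speed of bowl_lid above 0.7 m/s and contact force between bowl_lid and the fingers below 0.3 N) or (linear speed of small_lid_a above 0.7 m/s and contact force between small_lid_a and the fingers below 0.3 N) or (linear speed of small_lid_b above 0.7 m/s and contact force between small_lid_b and the fingers below 0.3 N)).
It fails at once if a container is tipped by more than 0.35 rad (angle between any of sauce_pan, green_bowl, sauce_ramekin_a, sauce_ramekin_b, empty_ramekin, empty_pan's own z axis and vertical above 0.35 rad).
It also fails if it takes over 112 s, if anything falls off the work surface, if the arm or the gripper's body presses on something with over 40 N, if the wrist force passes 120 N, or if a joint passes its speed limit or range.

## Robot

A 6-joint arm with a two-finger parallel gripper is mounted at the origin on a cart in front of the work surface, level with it; the furniture and walls round the work are solid. World frame = base frame: x ahead of the robot, y to its left, z up, the work surface at z = 0. Lengths are in m, angles in rad, forces in N, time in s.
With the tool pointing down it reaches from about 0.3 to 0.775 m from the base axis. Payload 14.6 kg.
Tool frame: the origin (TCP) lies on the centre line of the jaws, within the pads' length; the fingertips stand 8 mm ahead of it and the grasp point (between the pads) lies 11 mm behind it; z points along the fingers, y is the line along which they close (so a half turn about z gives the same grasp; the last joint's range is limited). The gripper opens to 94 mm and grips with 3 to 60 N. Pads are 16 mm wide; open, the fingers measure 119 mm over their backs; the gripper's body (75 mm by 177 mm) begins 78 mm behind the grasp point.
Start: joints at [-1.206, 0.3, 1.521, -0, 1.321, -0.067], TCP at [0.23, -0.5, 0.213] pointing down, gripper open.
Joint ranges: [-3.03, 3.03], [-0.79, 2.21], [0.23, 2.52], [-1.04, 4.18], [0, 3.07], [-2.55, 2.55]. Speed limits (rad/s): [2.22, 2.22, 2.57, 3.14, 3.14, 3.14].

## Interface

Orientations are given as a unit quaternion [w, x, y, z].
In Python, from bench import observe, capture, camera_params, finish_job gives the robot as it stands.
- The arm moves only by the tool jog_arm, never from a script. Its argument "series" is a list of rows, each a list of 7 numbers: the shift along the tool's x, y, z in units of 40 mm (1.0 is 40 mm), then the turn, a rotation vector about the tool's x, y, z in units of 5 degrees (1.0 is 5 degrees), then the opening, from 0 (shut) to 1 (fully open). A call has exactly 8 rows; each row shifts and turns the commanded pose from where the row before left it, along the tool's axes as they then stand; what a row does not reach is not made up. A row lasts 1/12 s, in which the tool goes at most 41.7 mm and 7.16 degrees, less where a joint would pass 70% of its speed; a pose out of reach is approached as far as the arm can. A call is refused whole if a number of a shift passes 1 or a number of a turn 1, either way. A call with a gripper value outside its range is refused whole. The fingers move at their own pace and stop on an object; "grip_force" is the grip in N (left out, the last holds). Time passes only in rows, so rows that do not move let the fingers close, or fill a call up. It gives the time, the measured TCP pose, the force, the opening and the grip force at its end, in the units of the state.
- observe(): the state, without advancing time (a new reading comes with each control period).
- capture(name): name is "scene" or "top" or "wrist"; returns the picture (400x640x3 uint8, blue, green, red); there is no depth.
- camera_params(name): a dict with "vfov" (degrees; the focal length in pixels is half the picture's height over the tangent of half this angle, whatever the lens; pixels are square), "cx", "cy" (the principal point, pixels), "rvec" (rotation vector, rad) and "tvec" (3), from world to camera coordinates, as OpenCV has them. Camera axes: x right, y down, z forward; pixel columns grow to the right and rows downward; lengths in m; the calibration is good to about 2 mm. A picture is of the moment at which its call begins: read the wrist's pose just before it. camera_params takes no time and is no camera call; for the wrist camera it gives the pose at the moment of the call.
- finish_job(): hands the job in; it is judged then, once.
The state is a dict: "time": time; "joints": joint angles; "qvel": joint speeds; "joint_efforts": joint torques, N m; "eef_pos": TCP position; "orientation": TCP orientation; "contact_force": force on the tool from outside, world axes, zero at the start; "torque": the same for the moment, N m; "opening": finger opening in m; "gripper_force": force on a finger pad.
Only numpy, scipy, OpenCV 4.12 (cv2) and the standard library are available. Lean on these libraries where they do the work, as an engineer would, in place of code of your own. Each camera call takes 0.05 s, during which the arm holds its last target. There are 200 camera calls.

## Working session

There is one attempt and no reset: what is moved stays moved. The work goes in short steps, Python scripts to look and compute and a tool call to move; the robot and the scene stay as the last step left them, time stands still between calls to the robot, and variables do not carry over. Pictures are saved under pics/ and viewed, at most 14 in all, crops included, and the job is handed in when it is done.

Besides the shell and the picture viewer there is one more tool, called after ">>>" as a command line: name --pt "numbers of a row" for each row, then --argument value for the rest. jog_arm: Moves the arm, as the interface text tells. Its arguments: {"type":"object","properties":{"series":{"type":"array"},"grip_force":{"type":"number"}},"required":["series"]}

```bash
ls; mkdir -p pics
python3 - <<'E'
from bench import *
import cv2
for n in("top","scene"):
    p=camera_params(n);print(n,{k:(v if isinstance(v,(int,float)) else list(map(float,v))) for k,v in p.items()})
    cv2.imwrite(f"pics/{n}0.png",capture(n))
print(observe())
E
```

```text
pics
top {'vfov': 49.796067453645236, 'cx': 316.35706123955197, 'cy': 197.026772906992, 'rvec': [2.1713747404666215, -2.1557362600972314, 0.11302463623116044], 'tvec': [-0.005821498117523832, 0.5950932212085092, 1.2212421638874433]}
scene {'vfov': 42.07695214132009, 'cx': 316.9512542073527, 'cy': 193.47181814891718, 'rvec': [0.7810940693889861, -2.546359211289221, 1.1429121987085082], 'tvec': [0.5096780488923515, 0.26383222484977253, 1.2426999849326936]}
{'time': 0.1, 'joints': array([-1.20561278e+00,  3.00388815e-01,  1.52152652e+00,  3.41619204e-05,
        1.32066476e+00, -6.66005805e-02]), 'qvel': array([-0.00147027, -0.00331697, -0.00013765,  0.00046146, -0.00032931,
       -0.00115874]), 'joint_efforts': array([ 8.94040641e-04, -5.32649016e+01, -3.53286195e+01,  7.09228450e-02,
        2.35017546e-02, -4.84147199e-05]), 'eef_pos': array([ 0.23009641, -0.49931222,  0.21295453]), 'orientation': array([-4.90687537e-04,  9.76786475e-01,  2.14214703e-01, -5.70711636e-05]), 'contact_force': array([ 0.53291115, -0.16045417,  0.36249692]), 'torque': array([ 0.00446131,  0.06416742, -0.01805141]), 'gripper_force': 0.0, 'opening': 0.09412851685588206}
```

View pics/top0.png

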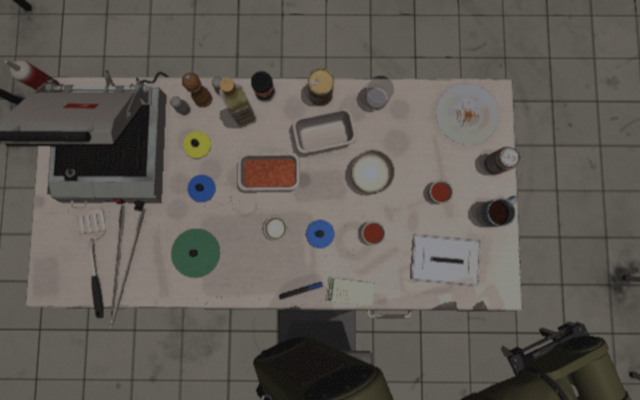

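View pics/scene0.png

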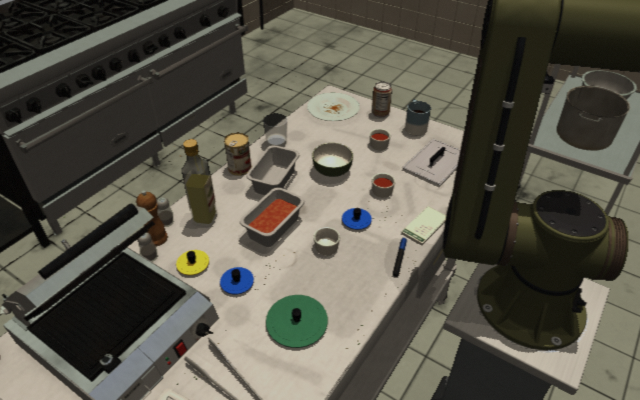

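The top view shows these candidates:
- **Blue lids:** (201,188) and (320,234). Both fit the description. The yellow lid at (197,145) is the look-alike.
- **Green lid:** (195,253).
- **Steel lid:** (445,260), with the bar handle.
- **Pans:** the sauce pan is at (268,173). The pan at (323,131) is empty.
- **Bowl:** (371,172).
- **Ramekins:** the sauce ones are at (372,232) and (440,191). The white one at (275,228) is empty.

Next I'll measure these and confirm them in an enlarged crop.

```bash
cat > h.py <<'E'
from bench import *
import cv2, numpy as np
from scipy.spatial.transform import Rotation as R
def cam(n):
    p=camera_params(n); f=200/np.tan(np.radians(p["vfov"]/2))
    K=np.array([[f,0,p["cx"]],[0,f,p["cy"]],[0,0,1.]])
    return K,R.from_rotvec(np.ravel(p["rvec"])).as_matrix(),np.ravel(p["tvec"])
def ray(c,uv,z):
    K,Rm,t=c; uv=np.atleast_2d(np.asarray(uv,float)); o=-Rm.T@t
    d=(Rm.T@np.linalg.inv(K)@np.c_[uv,np.ones(len(uv))].T).T
    return o+d*((z-o[2])/d[:,2])[:,None]
def proj(c,p):
    K,Rm,t=c; q=K@(Rm@np.asarray(p,float)+t); return q[:2]/q[2]
def blobs(mask,amin=40):
    cs,_=cv2.findContours(mask.astype(np.uint8)*255,cv2.RETR_EXTERNAL,cv2.CHAIN_APPROX_NONE)
    return [c.reshape(-1,2) for c in cs if cv2.contourArea(c)>amin]
def colmask(im,name):
    h,s,v=[a.astype(int) for a in cv2.split(cv2.cvtColor(im,cv2.COLOR_BGR2HSV))]
    return {"blue":(h>100)&(h<125)&(s>150)&(v>50),"green":(h>60)&(h<90)&(s>90)&(v>30),
     "red":((h<12)|(h>172))&(s>120)&(v>50)}[name]
def circ(c,cont,z):
    P=ray(c,cont,z)[:,:2].astype(np.float32); (x,y),r=cv2.minEnclosingCircle(P)
    A=np.c_[2*P,np.ones(len(P))]; s=np.linalg.lstsq(A,(P**2).sum(1),rcond=None)[0]  # LSQ circle
    return s[:2], float(np.sqrt(s[2]+s[0]**2+s[1]**2)), (x,y,r)
E
python3 - <<'E'
from h import *
im=cv2.imread("pics/top0.png"); c=cam("top")
for n,z in(("blue",.013),("green",.013),("red",.03)):
    for b in blobs(colmask(im,n)):
        s,r,_=circ(c,b,z); rr=cv2.minAreaRect(ray(c,b,z)[:,:2].astype(np.float32)); print(n,b.mean(0).round(),s.round(4),round(r,4),[np.round(q,4) for q in rr])
# bright rim bowl
for nm,uv in(("bowl",(371,172)),("emptypan",(323,131)),("emptyram",(275,228)),("panlid",(445,260))):
    print(nm,ray(c,uv,.05).round(3))
a=cv2.resize(im[100:290,170:490],None,fx=2.5,fy=2.5,interpolation=cv2.INTER_CUBIC)
cv2.imwrite("pics/crop0.png",a)
E
```

```text
blue [320. 234.] [ 0.4898 -0.0117] 0.0366 [array([ 0.49  , -0.0114]), array([0.0729, 0.0732]), np.float64(0.4146)]
blue [201. 188.] [0.6216 0.3406] 0.0368 [array([0.6219, 0.3394]), array([0.0717, 0.0746]), np.float64(0.4037)]
green [194. 251.] [0.4299 0.3499] 0.0618 [array([0.4323, 0.3513]), array([0.1316, 0.1317]), np.float64(46.2733)]
red [373. 233.] [ 0.4922 -0.1659] 0.0265 [array([ 0.4921, -0.1658]), array([0.0518, 0.0522]), np.float64(0.416)]
red [440. 192.] [ 0.6135 -0.3632] 0.0258 [array([ 0.6128, -0.3633]), array([0.0495, 0.0531]), np.float64(88.7615)]
red [269. 172.] [0.667  0.1375] 0.0623 [array([0.6669, 0.1378]), array([0.0789, 0.148 ]), np.float64(2.4598)]
red [ 81. 106.] [0.8703 0.7052] 0.028 [array([0.8657, 0.7058]), array([0.0092, 0.0927]), np.float64(0.3545)]
red [31. 76.] [0.9635 0.8724] 0.0229 [array([0.9577, 0.8622]), array([0.0271, 0.0544]), np.float64(60.6883)]
bowl [[ 0.667 -0.159  0.05 ]]
emptypan [[ 0.787 -0.02   0.05 ]]
emptyram [[0.504 0.115 0.05 ]]
panlid [[ 0.417 -0.366  0.05 ]]
```

View pics/crop0.png

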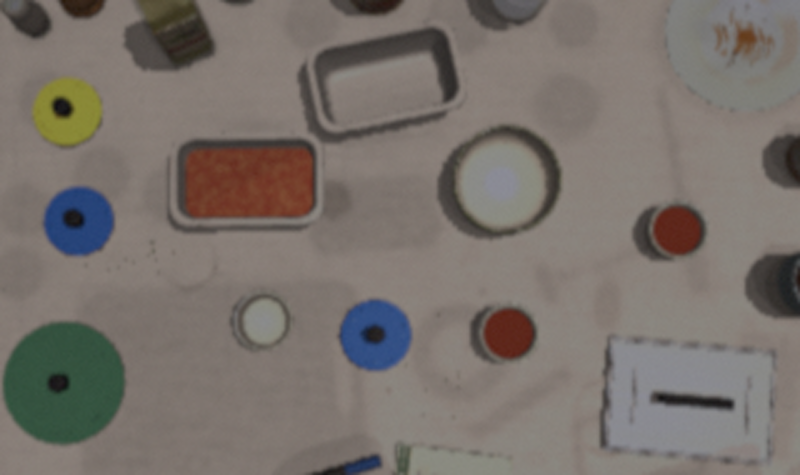

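The crop confirms the identities: the blue lids are solid blue with a black knob, the two ramekins hold red sauce, and one is white inside. The measured radii look too small, though, so I'll check the scale against the second view.

Run:
```python
from h import *
im={n:cv2.imread(f"pics/{n}0.png") for n in("top","scene")}; C={n:cam(n) for n in im}
for n in C: K,Rm,t=C[n]; print(n,"centre",(-Rm.T@t).round(3),"f",K[0,0].round(1),"tcp->",proj(C[n],[.23,-.5,.213]).round(1), "base->",proj(C[n],[0,0,0]).round(1))
def sep(P,Q): return np.linalg.norm(P-Q)
for n in im:
    for col in("blue","green","red"):
        for b in blobs(colmask(im[n],col)):
            s,r,m=circ(C[n],b,.013 if col!="red" else .03); print(n,col,b.mean(0).round(),s.round(4),round(r,4),"px",b.min(0),b.max(0))
i=im["top"]; print(i[234,295:348].tolist()[::2])
```

```text
top centre [ 0.459 -0.007  1.279] f 430.9 tcp-> [523.  341.8] base-> [314.3 407. ]
scene centre [-0.003  0.909  1.024] f 520.0 tcp-> [523.9 105.1] base-> [530.2 303.9]
top blue [320. 234.] [ 0.4898 -0.0117] 0.0366 px [307 221] [332 246]
top blue [201. 188.] [0.6216 0.3406] 0.0368 px [189 176] [214 200]
top green [194. 251.] [0.4299 0.3499] 0.0618 px [172 230] [218 275]
top red [373. 233.] [ 0.4922 -0.1659] 0.0265 px [364 224] [382 242]
top red [440. 192.] [ 0.6135 -0.3632] 0.0258 px [432 183] [449 201]
top red [269. 172.] [0.667  0.1375] 0.0623 px [244 159] [294 186]
top red [ 81. 106.] [0.8703 0.7052] 0.028 px [ 65 104] [ 96 107]
top red [31. 76.] [0.9635 0.8724] 0.0229 px [22 66] [36 82]
scene blue [236. 280.] [0.621  0.3458] 0.0394 px [221 268] [252 293]
scene blue [356. 218.] [ 0.4878 -0.0055] 0.0351 px [342 209] [370 228]
scene green [296. 321.] [0.4308 0.3566] 0.069 px [267 295] [326 346]
scene red [181. 348.] [0.5879 0.5642] 0.012 px [176 342] [186 355]
scene red [272. 215.] [0.6773 0.1261] 0.0573 px [249 199] [296 232]
scene red [383. 182.] [ 0.4935 -0.1665] 0.0219 px [374 178] [392 187]
scene red [379. 136.] [ 0.615  -0.3641] 0.021 px [371 133] [387 140]
[[111, 116, 126], [111, 117, 126], [110, 115, 125], [112, 118, 128], [113, 119, 129], [88, 83, 88], [126, 75, 47], [130, 78, 49], [132, 79, 51], [125, 74, 46], [81, 49, 31], [36, 29, 28], [33, 34, 37], [37, 37, 41], [70, 47, 39], [129, 77, 50], [131, 78, 50], [132, 80, 52], [134, 84, 56], [128, 81, 57], [115, 118, 126], [113, 119, 129], [114, 120, 129], [114, 119, 129], [115, 120, 130], [118, 124, 134], [122, 129, 138]]
```

>>> jog_arm --pt "0 0 -0.3 0 0 -1 1" --pt "0 0 -0.3 0 0 -1 1" --pt "0 0 -0.3 0 0 -1 1" --pt "0 0 -0.3 0 0 -1 1" --pt "0 0 -0.3 0 0 -1 1" --pt "0 0 -0.3 0 0 -1 1" --pt "0 0 0 0 0 -1 1" --pt "0 0 0 0 0 -1 1"

```text
time: 0.77
eef_pos: [0.2302, -0.4996, 0.2859]
orientation: [0.0, 0.843, 0.537, -0.0]
contact_force: [0.5, 0.1, -0.1]
opening: 0.0941
gripper_force: 0.0
```

>>> jog_arm --pt "0 0 0 0 0 -1 1" --pt "0 0 0 0 0 -1 1" --pt "0 0 0 0 0 -1 1" --pt "0 0 0 0 0 -1 1" --pt "0 0 0 0 0 -1.0 1" --pt "0.8 0.9 0 0 0 0 1" --pt "0.8 0.9 0 0 0 0 1" --pt "0.8 0.9 0 0 0 0 1"

```text
time: 1.43
eef_pos: [0.3245, -0.4158, 0.285]
orientation: [-0.0, 0.709, 0.705, 0.0]
contact_force: [0.1, -0.7, 0.3]
opening: 0.094
gripper_force: 0.0
```

>>> jog_arm --pt "0.8 0.9 0 0 0 0 1" --pt "0 0.6 0 0 0 0 1" --pt "0 0 0 0 0 0 1" --pt "0 0 0 0 0 0 1" --pt "0 0 0 0 0 0 1" --pt "0 0 0 0 0 0 1" --pt "0 0 0 0 0 0 1" --pt "0 0 0 0 0 0 1"

```text
time: 2.1
eef_pos: [0.3786, -0.3899, 0.2856]
orientation: [0.0, 0.709, 0.705, -0.0]
contact_force: [0.2, 0.1, 0.3]
opening: 0.0938
gripper_force: 0.0
```

```bash
cat >> h.py <<'E'
def wrist(name=None):
    s=observe(); c=cam("wrist"); im=capture("wrist")
    if name: cv2.imwrite(f"pics/{name}.png",im)
    return s,c,im
def st(s):
    r=R.from_quat(np.roll(s["orientation"],-1)).as_matrix()
    print("t",round(s["time"],2),"tcp",s["eef_pos"].round(4),"yaw",np.degrees(np.arctan2(r[1,0],r[0,0])).round(2),"z",r[:,2].round(3),"open",round(s["opening"],4),"F",s["contact_force"].round(1),"g",round(s["gripper_force"],1))
E
python3 - <<'E'
from h import *
s,c,im=wrist("w1"); st(s); K,Rm,t=c; print("cam",(-Rm.T@t).round(3),Rm.round(2),K[0,0])
E
```

```text
t 2.1 tcp [ 0.3786 -0.3899  0.2856] yaw 89.67 z [ 0. -0. -1.] open 0.0938 F [0.2 0.1 0.3] g 0.0
cam [ 0.378 -0.324  0.457] [[ 1.   -0.01  0.  ]
 [-0.01 -0.97  0.23]
 [-0.   -0.23 -0.97]] 292.01463064170434
```

View pics/w1.png

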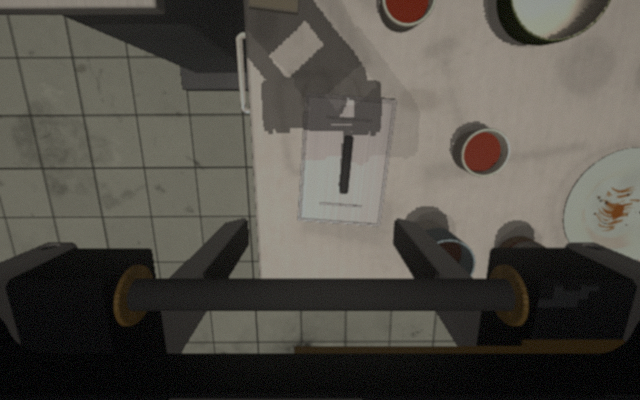

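The wrist view shows the steel lid's bar at about (347,164), ramekin b at (482,152) and ramekin a at (407,5). The bowl is at upper right.

```bash
cat >> h.py <<'E'
def dark(im,thr=50): return im.max(2)<thr
def near(bs,uv): return min(bs,key=lambda b:np.linalg.norm(b.mean(0)-uv))
E
python3 - <<'E'
from h import *
im=cv2.imread("pics/w1.png"); c=cam("wrist")
sub=np.zeros(im.shape[:2],bool); sub[128:200,330:365]=1
b=near(blobs(dark(im,60)&sub,60),(347,164)); rr=cv2.minAreaRect(ray(c,b,.040)[:,:2].astype(np.float32)); print("handle",rr,cv2.boxPoints(rr).round(4).tolist())
# plate corners: bright-bluish region vs. table: check via pixels
for u,v in((306,98),(396,99),(380,222),(299,219)): print(ray(c,(u,v),.011).round(4))
for b in blobs(colmask(im,"red")):
    P=ray(c,b,.03); print("red",b.mean(0).round(),circ(c,b,.03)[:2])
im=cv2.imread("pics/top0.png");c=cam("top")
sub[:]=0; sub[250:270,425:465]=1
b=near(blobs(dark(im,60)&sub,10),(445,260)); print("top",cv2.minAreaRect(ray(c,b,.040)[:,:2].astype(np.float32)))
E
```

```text
handle ((0.41298750042915344, -0.37674540281295776), (0.08187532424926758, 0.01183790061622858), 85.57799530029297) [[0.40389999747276306, -0.4171000123023987], [0.4156999886035919, -0.4180000126361847], [0.421999990940094, -0.33640000224113464], [0.41019999980926514, -0.33550000190734863]]
[[ 0.3568 -0.2837  0.011 ]]
[[ 0.4878 -0.2857  0.011 ]]
[[ 0.4724 -0.4737  0.011 ]]
[[ 0.3425 -0.4679  0.011 ]]
red [482. 152.] (array([ 0.61184773, -0.36130441]), 0.02604346312630792)
red [407.   8.] (array([ 0.49097586, -0.17280961]), 0.020449037551650073)
top ((0.41673555970191956, -0.3756546676158905), (0.08256280422210693, 0.008843216113746166), 86.37211608886719)
```

>>> jog_arm --pt "0.34 0.89 0 0 0 0.75 1" --pt "0 0 0.8 0 0 0 1" --pt "0 0 0.9 0 0 0 1" --pt "0 0 0.9 0 0 0 1" --pt "0 0 0.9 0 0 0 1" --pt "0 0 0.8 0 0 0 1" --pt "0 0 0.3 0 0 0 1" --pt "0 0 0 0 0 0 1"

```text
time: 2.82
eef_pos: [0.4139, -0.3753, 0.0991]
orientation: [-0.002, 0.732, 0.682, -0.0]
contact_force: [-0.2, -0.6, 0.7]
opening: 0.094
gripper_force: 0.0
```

Run:
```python
from h import *
s,c,im=wrist("w2"); st(s)
```

```text
t 2.82 tcp [ 0.4139 -0.3753  0.0991] yaw 85.97 z [-0.003  0.003 -1.   ] open 0.094 F [-0.2 -0.6  0.7] g 0.0
```

View pics/w2.png

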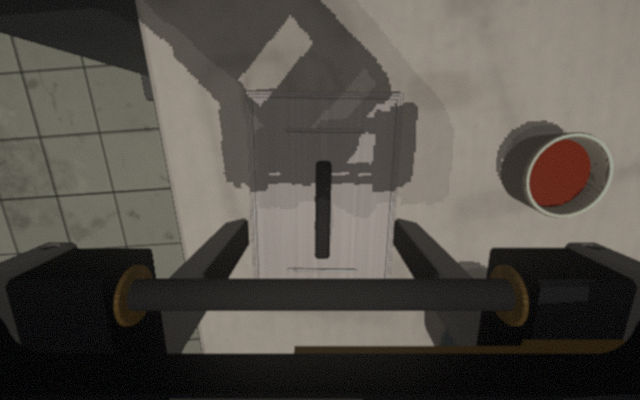

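The bar runs vertically at u≈323 between the fingers, so it is aligned. I'll descend and grip.

>>> jog_arm --pt "0 0 0.6 0 0 0 1" --pt "0 0 0.6 0 0 0 1" --pt "0 0 0.5 0 0 0 1" --pt "0 0 0.17 0 0 0 1" --pt "0 0 0 0 0 0 0.3" --pt "0 0 0 0 0 0 0" --pt "0 0 0 0 0 0 0" --pt "0 0 0 0 0 0 0" --grip_force 35

```text
time: 3.53
eef_pos: [0.4155, -0.3767, 0.0283]
orientation: [0.001, 0.731, 0.682, 0.0]
contact_force: [0.1, -0.4, 0.4]
opening: 0.0706
gripper_force: 0.0
```

>>> jog_arm --pt "0 0 0 0 0 0 0" --pt "0 0 0 0 0 0 0" --pt "0 0 0 0 0 0 0" --pt "0 0 0 0 0 0 0" --pt "0 0 0 0 0 0 0" --pt "0 0 0 0 0 0 0" --pt "0 0 0 0 0 0 0" --pt "0 0 0 0 0 0 0"

```text
time: 4.2
eef_pos: [0.4149, -0.376, 0.0266]
orientation: [-0.0, 0.731, 0.682, -0.0]
contact_force: [-0.2, 0.2, 0.6]
opening: 0.0173
gripper_force: 0.0
```

>>> jog_arm --pt "0 0 0.09 0 0 0 0.35" --pt "0 0 0 0 0 0 0" --pt "0 0 0 0 0 0 0" --pt "0 0 0 0 0 0 0" --pt "0 0 0 0 0 0 0" --pt "0 0 0 0 0 0 0" --pt "0 0 -0.1 0 0 0 0" --pt "0 0 -0.2 0 0 0 0"

```text
time: 4.87
eef_pos: [0.4145, -0.3756, 0.0347]
orientation: [-0.001, 0.731, 0.682, -0.0]
contact_force: [-0.1, -0.3, -3.7]
opening: 0.0125
gripper_force: 35.0
```

Run:
```python
from h import *
st(observe())
```

```text
t 4.87 tcp [ 0.4145 -0.3756  0.0347] yaw 85.99 z [-0.001  0.001 -1.   ] open 0.0125 F [-0.1 -0.3 -3.7] g 35.0
```

The lid is held. I'll lift it and carry it to just short of the pan, so the camera sees the pan ahead.

>>> jog_arm --pt "0 0 -0.5 0 0 0 0" --pt "0 0 -0.8 0 0 0 0" --pt "0 0 -0.8 0 0 0 0" --pt "0 0 -0.8 0 0 0 0" --pt "0 0 -0.8 0 0 0 0" --pt "0.3 0.2 -0.5 0 0 0 0" --pt "0.55 0.37 0 0 0 0 0" --pt "0.65 0.44 0 0 0 0 0"

```text
time: 5.53
eef_pos: [0.4596, -0.3193, 0.2054]
orientation: [0.002, 0.732, 0.681, 0.0]
contact_force: [0.5, -0.4, -3.5]
opening: 0.0128
gripper_force: 35.0
```

>>> jog_arm --pt "0.65 0.44 0 0 0 0 0" --pt "0.65 0.44 0 0 0 0 0" --pt "0.65 0.44 0 0 0 0 0" --pt "0.65 0.44 0 0 0 0 0" --pt "0.65 0.44 0 0 0 0 0" --pt "0.65 0.44 0 0 0 0 0" --pt "0.65 0.44 0 0 0 0 0" --pt "0.65 0.44 0 0 0 0 0"

```text
time: 6.2
eef_pos: [0.615, -0.1199, 0.204]
orientation: [0.0, 0.731, 0.682, 0.0]
contact_force: [0.3, -1.4, -3.4]
opening: 0.0128
gripper_force: 35.0
```

>>> jog_arm --pt "0.65 0.44 0 0 0 0 0" --pt "0.65 0.44 0 0 0 0 0" --pt "0.3 0.2 0 0 0 0 0" --pt "0 0 0 0 0 0 0" --pt "0 0 0 0 0 0 0" --pt "0 0 0 0 0 0 0" --pt "0 0 0 0 0 0 0" --pt "0 0 0 0 0 0 0"

```text
time: 6.87
eef_pos: [0.6616, -0.0615, 0.2035]
orientation: [0.0, 0.732, 0.682, 0.0]
contact_force: [0.1, 0.1, -2.9]
opening: 0.0122
gripper_force: 35.0
```

Run:
```python
from h import *
s,c,im=wrist("w3"); st(s)
for b in blobs(colmask(im,"red")): print(b.mean(0).round(),cv2.minAreaRect(ray(c,b,.04)[:,:2].astype(np.float32)))
```

```text
t 6.87 tcp [ 0.6616 -0.0615  0.2035] yaw 85.92 z [ 0. -0. -1.] open 0.0122 F [ 0.1  0.1 -2.9] g 35.0
[188. 265.] ((0.486441045999527, -0.1521490514278412), (0.0451141893863678, 0.031432636082172394), 44.088783264160156)
[515. 135.] ((0.8811091780662537, -0.0220863725990057), (0.014518605545163155, 0.040375545620918274), 17.21763038635254)
[313.  32.] ((0.6642926335334778, 0.09760960936546326), (0.08039461821317673, 0.06988602876663208), 0.15059073269367218)
```

View pics/w3.png

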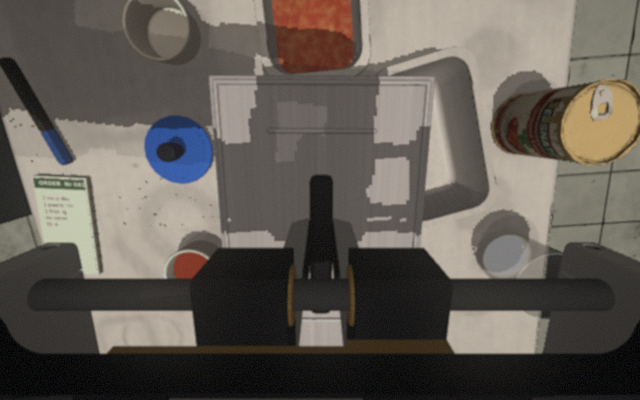

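The lid hangs level, with its front edge at v≈77, and hides part of the pan. I'll back off and rise to see the whole rim.

>>> jog_arm --pt "-0.4 0 -0.4 0 0 0 0" --pt "-0.6 0 -0.7 0 0 0 0" --pt "-0.6 0 -0.7 0 0 0 0" --pt "-0.2 0 -0.6 0 0 0 0" --pt "0 0 0 0 0 0 0" --pt "0 0 0 0 0 0 0" --pt "0 0 0 0 0 0 0" --pt "0 0 0 0 0 0 0"

```text
time: 7.58
eef_pos: [0.6566, -0.1315, 0.297]
orientation: [-0.001, 0.731, 0.682, -0.001]
contact_force: [-0.1, 0.4, -3.2]
opening: 0.0131
gripper_force: 35.0
```

Run:
```python
from h import *
s,c,im=wrist("w4"); st(s)
for b in blobs(colmask(im,"red")): print(b.mean(0).round(),[np.round(q,4) for q in cv2.minAreaRect(ray(c,b,.04)[:,:2].astype(np.float32))])
P=proj(c,[.667,.1375,.065]); print(P)
```

```text
t 7.58 tcp [ 0.6566 -0.1315  0.297 ] yaw 86.03 z [-0.003  0.001 -1.   ] open 0.0131 F [-0.1  0.4 -3.2] g 35.0
[210. 199.] [array([ 0.4823, -0.1615]), array([0.0516, 0.0291]), np.float64(85.3618)]
[480.  86.] [array([ 0.8832, -0.0279]), array([0.011 , 0.0331]), np.float64(29.4239)]
[316.  11.] [array([0.664 , 0.0791]), array([0.0305, 0.08  ]), np.float64(86.0019)]
[315.26734486 -50.0735144 ]
```

View pics/w4.png

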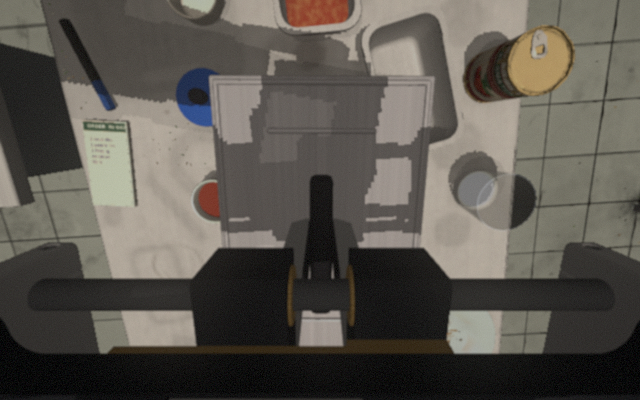

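The pan's near rim is visible at the top: near edge at v≈34, sides at u≈274 and 361. I'll read the edge profiles here and in the first top view.

Run:
```python
from h import *
im=cv2.imread("pics/w4.png"); c=cam("wrist"); g=cv2.cvtColor(im,cv2.COLOR_BGR2GRAY).astype(int)
for u in(300,317,335): print("w4 col",u,"v20..44",g[20:45,u].tolist())
for v in(4,12): print("w4 row",v,"L266..290",g[v,266:291].tolist(),"R345..370",g[v,345:371].tolist())
g=cv2.cvtColor(cv2.imread("pics/top0.png"),cv2.COLOR_BGR2GRAY).astype(int)
print("top row173 L230",g[173,230:252].tolist(),"R288",g[173,288:306].tolist())
for u in (250,268,285): print("top col T148",g[148:166,u].tolist(),"B180",g[180:198,u].tolist())
```

```text
w4 col 300 v20..44 [89, 87, 88, 89, 92, 101, 120, 146, 154, 140, 119, 109, 101, 92, 74, 67, 70, 72, 74, 70, 74, 78, 75, 78, 79]
w4 col 317 v20..44 [90, 87, 83, 87, 95, 130, 157, 164, 169, 162, 166, 153, 113, 67, 57, 71, 77, 78, 73, 76, 72, 81, 80, 78, 76]
w4 col 335 v20..44 [93, 96, 109, 130, 155, 165, 167, 169, 168, 161, 132, 88, 70, 95, 131, 147, 153, 150, 150, 123, 98, 93, 93, 97, 94]
w4 row 4 L266..290 [160, 159, 157, 161, 162, 162, 159, 152, 155, 162, 164, 163, 155, 116, 80, 68, 72, 74, 77, 80, 80, 84, 89, 95, 93] R345..370 [92, 90, 85, 80, 73, 70, 69, 65, 73, 109, 144, 159, 164, 164, 159, 144, 137, 147, 154, 155, 157, 157, 158, 156, 157, 159]
w4 row 12 L266..290 [166, 165, 162, 164, 164, 170, 165, 158, 149, 153, 158, 163, 165, 156, 136, 99, 73, 69, 73, 73, 75, 78, 88, 93, 96] R345..370 [86, 87, 92, 85, 77, 72, 70, 97, 140, 164, 167, 166, 166, 166, 164, 152, 143, 152, 162, 164, 165, 163, 162, 161, 161, 161]
top row173 L230 [117, 117, 118, 117, 117, 117, 108, 97, 119, 122, 106, 72, 64, 64, 65, 69, 71, 71, 71, 73, 71, 71] R288 [80, 79, 77, 76, 73, 70, 63, 59, 89, 125, 126, 113, 105, 104, 104, 103, 104, 104]
top col T148 [125, 126, 126, 127, 127, 126, 122, 101, 70, 56, 61, 64, 72, 72, 74, 72, 70, 69] B180 [74, 75, 78, 77, 79, 74, 75, 95, 116, 111, 87, 73, 81, 105, 124, 128, 127, 127]
top col T148 [121, 120, 119, 120, 121, 124, 122, 102, 67, 57, 60, 64, 67, 70, 71, 70, 73, 75] B180 [76, 75, 71, 68, 69, 71, 74, 101, 124, 113, 88, 83, 105, 126, 129, 128, 128, 128]
top col T148 [124, 127, 124, 125, 124, 126, 119, 95, 64, 59, 61, 66, 67, 66, 67, 69, 68, 73] B180 [84, 87, 85, 82, 78, 72, 74, 102, 126, 111, 81, 81, 106, 126, 130, 129, 127, 129]
```

Run:
```python
from h import *
c=cam("wrist"); p=lambda *a:ray(c,a,.065).round(4).tolist()
print("near",p((300,33.3),(317,32.3),(335,30.6)));print("L",p((273,4),(274,12)),"R",p((360.7,4),(361.3,12)),"Li",p((279,4),(281,12)),"Ri",p((353.5,4),(352,12)))
print("front edge lid @.284:",ray(c,[(210,77),(433,77)],.297-.024+.011).round(4).tolist())
c=cam("top"); print("top",p((268.25,171.15),(240.7,173),(295.8,173),(268,155.3),(268,187),(237,173),(299.3,173),(268,190.3)))
```

```text
near [[0.6415, 0.0496, 0.065], [0.6628, 0.0492, 0.065], [0.6855, 0.0496, 0.065]]
L [[0.6111, 0.0844, 0.065], [0.6114, 0.0756, 0.065]] R [[0.7186, 0.077, 0.065], [0.7191, 0.0681, 0.065]] Li [[0.6185, 0.0839, 0.065], [0.6201, 0.075, 0.065]] Ri [[0.7098, 0.0776, 0.065], [0.7076, 0.0689, 0.065]]
front edge lid @.284: [[0.5965, -0.0326, 0.284], [0.7283, -0.0418, 0.284]]
top [[0.6649, 0.1361, 0.065], [0.659, 0.2146, 0.065], [0.66, 0.0574, 0.065], [0.7108, 0.1377, 0.065], [0.6193, 0.1359, 0.065], [0.6589, 0.2252, 0.065], [0.6601, 0.0475, 0.065], [0.6098, 0.1358, 0.065]]
```

>>> jog_arm --pt "0 0 0.2 0 0 -0.6 0" --pt "0.2 0 0.4 0 0 -0.6 0" --pt "0.5 0.04 0.5 0 0 0 0" --pt "0.7 0.05 0.5 0 0 0 0" --pt "0.8 0.05 0.5 0 0 0 0" --pt "0.8 0.06 0.5 0 0 0 0" --pt "0.8 0.06 0.5 0 0 0 0" --pt "0.8 0.06 0.5 0 0 0 0"

```text
time: 8.3
eef_pos: [0.663, 0.0541, 0.1531]
orientation: [-0.0, 0.695, 0.719, -0.0]
contact_force: [1.3, -0.0, -2.2]
opening: 0.0126
gripper_force: 35.0
```

>>> jog_arm --pt "0.8 0.06 0 0 0 0 0" --pt "0.8 0.06 0 0 0 0 0" --pt "0.5 0 0 0 0 0 0" --pt "0 0 0 0 0 0 0" --pt "0 0 0 0 0 0 0" --pt "0 0 0 0 0 0 0" --pt "0 0 0 0 0 0 0" --pt "0 0 0 0 0 0 0"

```text
time: 8.97
eef_pos: [0.6657, 0.135, 0.1549]
orientation: [-0.0, 0.695, 0.719, -0.0]
contact_force: [-0.5, -0.2, -2.6]
opening: 0.0123
gripper_force: 35.0
```

Run:
```python
from h import *
s,c,im=wrist("w5"); st(s)
cv2.imwrite("pics/s5.png",capture("scene")[120:300,170:410])
```

```text
t 8.97 tcp [0.6657 0.135  0.1549] yaw 91.92 z [-0. -0. -1.] open 0.0123 F [-0.5 -0.2 -2.6] g 35.0
```

View pics/w5.png

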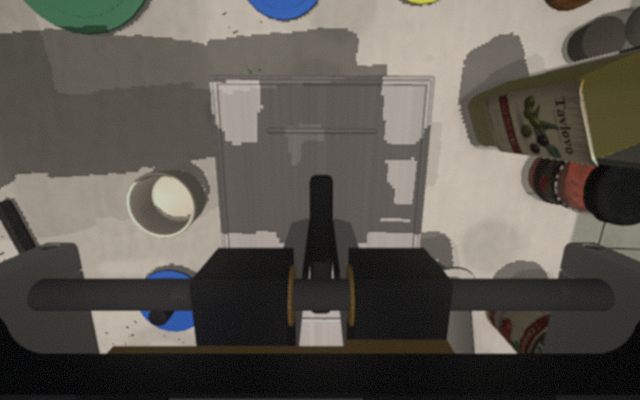

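The pan is fully hidden under the lid, as intended. I'll lower it.

>>> jog_arm --pt "0.1 -0.03 0.2 0 0 0 0" --pt "0 0 0.4 0 0 0 0" --pt "0 0 0.4 0 0 0 0" --pt "0 0 0.3 0 0 0 0" --pt "0 0 0.2 0 0 0 0" --pt "0 0 0.15 0 0 0 0" --pt "0 0 0 0 0 0 0" --pt "0 0 0 0 0 0 0"

```text
time: 9.73
eef_pos: [0.6645, 0.1401, 0.0894]
orientation: [0.0, 0.695, 0.719, 0.0]
contact_force: [-1.1, -0.1, -1.4]
opening: 0.0127
gripper_force: 35.0
```

>>> jog_arm --pt "0 0 0.03 0 0 0 0" --pt "0 0 0.03 0 0 0 0" --pt "0 0 0.02 0 0 0 0" --pt "0 0 0.0 0 0 0 0" --pt "0 0 0 0 0 0 0" --pt "0 0 0 0 0 0 0" --pt "0 0 0 0 0 0 0" --pt "0 0 0 0 0 0 0"

```text
time: 10.4
eef_pos: [0.6643, 0.1401, 0.0859]
orientation: [0.0, 0.695, 0.719, 0.0]
contact_force: [0.3, -0.4, -3.2]
opening: 0.0128
gripper_force: 35.0
```

Still carrying the full weight, so I'll keep lowering in small steps.

>>> jog_arm --pt "0 0 0.03 0 0 0 0" --pt "0 0 0.03 0 0 0 0" --pt "0 0 0.03 0 0 0 0" --pt "0 0 0.03 0 0 0 0" --pt "0 0 0 0 0 0 0" --pt "0 0 0 0 0 0 0" --pt "0 0 0 0 0 0 0" --pt "0 0 0 0 0 0 0"

```text
time: 11.07
eef_pos: [0.6643, 0.1401, 0.0811]
orientation: [0.0, 0.695, 0.719, 0.0]
contact_force: [-0.9, 0.0, -3.0]
opening: 0.0127
gripper_force: 35.0
```

>>> jog_arm --pt "0 0 0.03 0 0 0 0" --pt "0 0 0.02 0 0 0 0" --pt "0 0 0.02 0 0 0 0" --pt "0 0 0 0 0 0 0" --pt "0 0 0 0 0 0 0" --pt "0 0 0 0 0 0 0" --pt "0 0 0 0 0 0 0" --pt "0 0 0 0 0 0 0"

```text
time: 11.73
eef_pos: [0.6645, 0.1401, 0.0798]
orientation: [0.0, 0.695, 0.719, 0.0]
contact_force: [-5.9, -0.7, 8.9]
opening: 0.0127
gripper_force: 35.0
```

>>> jog_arm --pt "0 0 -0.02 0 0 0 0" --pt "0 0 0 0 0 0 0.5" --pt "0 0 0 0 0 0 0.5" --pt "0 0 0 0 0 0 0.5" --pt "0 0 0 0 0 0 0.5" --pt "0 0 0 0 0 0 0.5" --pt "0 0 -0.3 0 0 0 0.6" --pt "0 0 -0.7 0 0 0 0.6"

```text
time: 12.4
eef_pos: [0.6628, 0.1398, 0.1164]
orientation: [-0.002, 0.695, 0.719, -0.002]
contact_force: [1.0, 0.3, 0.5]
opening: 0.0549
gripper_force: 0.0
```

>>> jog_arm --pt "0 0 -1 0 0 0 0.6" --pt "0 0 -1 0 0 0 0.6" --pt "0 0 -1 0 0 0 0.6" --pt "-0.5 0 -0.5 0 0 0 0.6" --pt "-0.5 0 0 0 0 0 0.6" --pt "0 0 0 0 0 0 0.6" --pt "0 0 0 0 0 0 0.6" --pt "0 0 0 0 0 0 0.6"

```text
time: 13.07
eef_pos: [0.6655, 0.1005, 0.2589]
orientation: [-0.0, 0.695, 0.719, -0.0]
contact_force: [-0.4, 0.1, 0.2]
opening: 0.0561
gripper_force: 0.0
```

Run:
```python
from h import *
s,c,im=wrist("w6"); st(s)
print(proj(c,[.6645,.1375,.097]))
for b in blobs(colmask(im,"blue")): print("blue",b.mean(0).round(),circ(c,b,.013)[:2])
for b in blobs(colmask(im,"green")): print("green",b.mean(0).round(),circ(c,b,.013)[:2])
```

```text
t 13.07 tcp [0.6655 0.1005 0.2589] yaw 91.99 z [-0.001  0.    -1.   ] open 0.0561 F [-0.4  0.1  0.2] g 0.0
[322.1095205 152.7524612]
blue [205. 237.] (array([ 0.49035363, -0.00617943]), 0.032213261845699)
blue [294.   6.] (array([0.62215792, 0.31993389]), 0.022360584870355228)
green [146.  10.] (array([0.43357762, 0.31536186]), 0.03826281798928113)
```

View pics/w6.png

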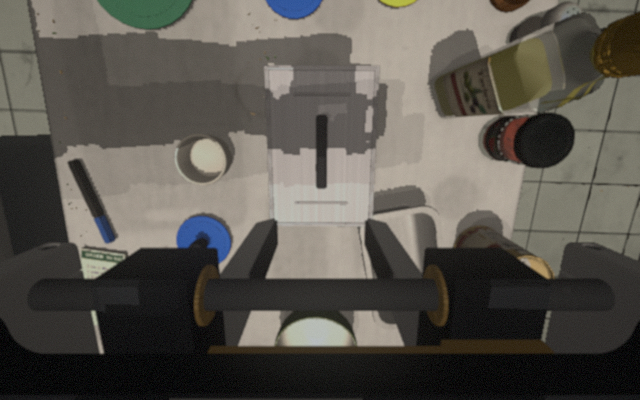

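The steel lid is seated squarely, with its bar centred near (321,151) against a prediction of (322,153). Next is the left blue lid.

>>> jog_arm --pt "0.4 -0.2 0 0 0 0 0.6" --pt "0.8 -0.2 0 0 0 0 0.6" --pt "0.9 -0.2 0.2 0 0 0 0.6" --pt "0.9 -0.2 0.5 0 0 0 0.6" --pt "0.9 -0.1 0.5 0 0 0 0.6" --pt "0.4 0 0.5 0 0 0 0.6" --pt "0 0 0 0 0 0 0.6" --pt "0 0 0 0 0 0 0.6"

```text
time: 13.78
eef_pos: [0.6226, 0.272, 0.1901]
orientation: [-0.001, 0.694, 0.72, -0.001]
contact_force: [0.5, -0.4, 0.0]
opening: 0.0566
gripper_force: 0.0
```

```bash
cat >> h.py <<'E'
def knobs(c,im,cols,ztop=.043,zp=.013,area=150):
    for col in cols:
        for b in blobs(colmask(im,col),area):
            h=cv2.convexHull(b.astype(np.int32)); m=np.zeros(im.shape[:2],np.uint8); cv2.fillConvexPoly(m,h,1)
            ks=blobs((m>0)&dark(im,60)&~colmask(im,col),20)
            print(col,b.min(0),b.max(0),"plate",circ(c,h.reshape(-1,2),zp)[0].round(4),round(circ(c,h.reshape(-1,2),zp)[1],4),"knob",[(k.mean(0).round(),circ(c,k,ztop)[0].round(4),round(circ(c,k,ztop)[1],4)) for k in ks])
E
python3 - <<'E'
from h import *
s,c,im=wrist("w7"); st(s); knobs(c,im,["blue","green"])
E
```

```text
t 13.78 tcp [0.6226 0.272  0.1901] yaw 92.13 z [-0.002 -0.001 -1.   ] open 0.0566 F [ 0.5 -0.4  0. ] g 0.0
blue [295  86] [334 108] plate [0.612  0.3638] 0.0208 knob []
green [105  80] [217 160] plate [0.4327 0.3322] 0.0547 knob [(array([150., 153.]), array([0.4364, 0.3052]), 0.0163), (array([190., 138.]), array([0.4827, 0.3166]), 0.013), (array([152., 104.]), array([0.4383, 0.353 ]), 0.0146)]
green [99 43] [205  89] plate [0.4281 0.3879] 0.0487 knob []
```

Run:
```python
from h import *
im=cv2.imread("pics/w7.png"); c=cam("wrist")
u,v=proj(c,[.6216,.342,.013]).round().astype(int); print(u,v,proj(c,[.6216,.342,.043]))
hsv=cv2.cvtColor(im,cv2.COLOR_BGR2HSV)
print([hsv[y,u].tolist() for y in range(v-40,v+50,6)])
print([hsv[v,x].tolist() for x in range(u-50,u+54,6)])
```

```text
322 122 [322.43535851 121.4956433 ]
[[18, 31, 98], [110, 149, 103], [109, 149, 106], [111, 149, 89], [111, 139, 92], [110, 114, 58], [165, 15, 35], [0, 7, 38], [48, 40, 32], [108, 151, 88], [111, 147, 87], [111, 136, 90], [110, 153, 168], [17, 32, 170], [17, 30, 171]]
[[19, 30, 95], [19, 30, 94], [12, 27, 95], [110, 151, 88], [110, 148, 88], [110, 140, 89], [110, 153, 85], [120, 45, 40], [150, 8, 31], [0, 21, 36], [113, 78, 39], [111, 157, 86], [111, 140, 89], [110, 141, 87], [110, 142, 86], [19, 32, 89], [19, 32, 87], [20, 33, 92]]
```

```bash
sed -i 's/(s>150)&(v>50)/(s>95)\&(v>35)/; s/(h>60)&(h<90)&(s>90)&(v>30)/(h>60)\&(h<90)\&(s>70)\&(v>25)/' h.py
python3 - <<'E'
from h import *
im=cv2.imread("pics/w7.png"); c=cam("wrist"); knobs(c,im,["blue","green"])
E
```

```text
blue [288  85] [357 157] plate [0.6222 0.3417] 0.0408 knob [(array([323., 122.]), array([0.6221, 0.3415]), 0.0097)]
green [96 39] [219 167] plate [0.4322 0.3528] 0.0702 knob [(array([146., 104.]), array([0.4368, 0.3525]), 0.0127)]
```

Clean fit: plate and knob agree at (0.622,0.3416). Descend and grip.

>>> jog_arm --pt "0.8 0.03 0.3 0 0 0 0.6" --pt "0.9 0.03 0.6 0 0 0 0.6" --pt "0.05 0 0.8 0 0 0 0.6" --pt "0 0 0.8 0 0 0 0.6" --pt "0 0 0.8 0 0 0 0.6" --pt "0 0 0.4 0 0 0 0.6" --pt "0 0 0 0 0 0 0.6" --pt "0 0 0 0 0 0 0.6" --grip_force 20

```text
time: 14.5
eef_pos: [0.6245, 0.3385, 0.0454]
orientation: [0.0, 0.695, 0.719, 0.0]
contact_force: [0.1, -0.4, 0.3]
opening: 0.0563
gripper_force: 0.0
```

>>> jog_arm --pt "0.08 -0.05 0.25 0 0 0 0.6" --pt "0 0 0.25 0 0 0 0.6" --pt "0 0 0.05 0 0 0 0.2" --pt "0 0 0 0 0 0 0" --pt "0 0 0 0 0 0 0" --pt "0 0 0 0 0 0 0" --pt "0 0 0 0 0 0 0" --pt "0 0 0 0 0 0 0"

```text
time: 15.17
eef_pos: [0.6218, 0.3424, 0.0225]
orientation: [0.0, 0.695, 0.719, 0.0]
contact_force: [1.1, -0.2, 1.6]
opening: 0.0212
gripper_force: 20.0
```

>>> jog_arm --pt "0 0 0 0 0 0 0" --pt "0 0 0 0 0 0 0" --pt "0 0 -0.2 0 0 0 0" --pt "0 0 -0.4 0 0 0 0" --pt "0 0 -0.8 0 0 0 0" --pt "0 0 -0.9 0 0 0 0" --pt "0 0 -0.9 0 0 0 0" --pt "0 0 -0.9 0 0 0 0"

```text
time: 15.83
eef_pos: [0.6213, 0.3422, 0.1884]
orientation: [-0.0, 0.695, 0.719, -0.0]
contact_force: [0.2, 0.2, -0.4]
opening: 0.021
gripper_force: 20.0
```

>>> jog_arm --pt "-0.3 0 0 0 0 0 0" --pt "-0.6 -0.05 0 0 0 0 0" --pt "-0.9 -0.05 0 0 0 0 0" --pt "-0.9 -0.05 0 0 0 0 0" --pt "-0.9 -0.05 0 0 0 0 0" --pt "-0.9 -0.05 0 0 0 0 0" --pt "-0.9 -0.05 0 0 0 0 0" --pt "-0.9 -0.05 0 0 0 0 0"

```text
time: 16.5
eef_pos: [0.6159, 0.0882, 0.1865]
orientation: [0.0, 0.695, 0.719, 0.0]
contact_force: [0.5, 1.0, -0.1]
opening: 0.0214
gripper_force: 20.0
```

>>> jog_arm --pt "-0.9 -0.05 0 0 0 0 0" --pt "-0.9 -0.05 0 0 0 0 0" --pt "-0.9 -0.05 0 0 0 0 0" --pt "-0.9 -0.05 0 0 0 0 0" --pt "-0.9 -0.05 0 0 0 0 0" --pt "-0.9 -0.05 0 0 0 0 0" --pt "-0.9 -0.05 0 0 0 0 0" --pt "-0.9 -0.05 0 0 0 0 0"

```text
time: 17.17
eef_pos: [0.6099, -0.2002, 0.1865]
orientation: [0.0, 0.695, 0.719, 0.0]
contact_force: [0.5, -0.3, -1.0]
opening: 0.0212
gripper_force: 20.0
```

>>> jog_arm --pt "-0.9 -0.05 0 0 0 0 0" --pt "-0.9 -0.05 0 0 0 0 0" --pt "-0.6 -0.05 0 0 0 0 0" --pt "-0.3 0 0 0 0 0 0" --pt "0 0 0 0 0 0 0" --pt "0 0 0 0 0 0 0" --pt "0 0 0 0 0 0 0" --pt "0 0 0 0 0 0 0"

```text
time: 17.83
eef_pos: [0.6086, -0.3049, 0.1864]
orientation: [0.0, 0.694, 0.72, 0.0]
contact_force: [-0.2, 0.2, -0.3]
opening: 0.0214
gripper_force: 20.0
```

```bash
cat >> h.py <<'E'
def T(Rm,p): M=np.eye(4);M[:3,:3]=Rm;M[:3,3]=p;return M
def camat(pos,q):   # wrist camera for a stored tool pose (camera fixed to tool)
    s=observe(); K,Rm,t=cam("wrist"); r=lambda q:R.from_quat(np.roll(q,-1)).as_matrix()
    M=T(Rm,t)@T(r(s["orientation"]),s["eef_pos"])
    N=M@np.linalg.inv(T(r(np.array(q)/np.linalg.norm(q)),pos)); return K,N[:3,:3],N[:3,3]
E
python3 - <<'E'
from h import *
st(observe())
w2=camat([.4139,-.3753,.0991],[-.002,.732,.682,0]); w1=camat([.3786,-.3899,.2856],[0,.709,.705,0])
im=cv2.imread("pics/w2.png")
for b in blobs(colmask(im,"red")):
    for z in(.025,.03,.035,.042): print("w2 sauce",b.min(0),b.max(0),z,circ(w2,b,z)[0].round(4),circ(w2,b,z)[1])
rim=np.array([[527,173],[610,173],[568,132],[568,216]])
print("w2 rim",ray(w2,rim,.042).round(4).tolist())
im=cv2.imread("pics/w1.png")
for b in blobs(colmask(im,"red")): print("w1",b.min(0),[circ(w1,b,z)[0].round(4) for z in(.025,.035)])
im=cv2.imread("pics/top0.png");c=cam("top")
for b in blobs(colmask(im,"red")): print("top",b.min(0),[circ(c,b,z)[0].round(4) for z in(.025,.035)])
E
```

```text
t 17.83 tcp [ 0.6086 -0.3049  0.1864] yaw 92.09 z [ 0.  0. -1.] open 0.0214 F [-0.2  0.2 -0.3] g 20.0
w2 sauce [530 140] [590 206] 0.025 [ 0.6162 -0.3626] 0.02619273765474179
w2 sauce [530 140] [590 206] 0.03 [ 0.6121 -0.3615] 0.025659478170296506
w2 sauce [530 140] [590 206] 0.035 [ 0.6081 -0.3604] 0.025126176754369827
w2 sauce [530 140] [590 206] 0.042 [ 0.6024 -0.3589] 0.02437960493286199
w2 rim [[0.5769, -0.3562, 0.042], [0.642, -0.3607, 0.042], [0.6052, -0.3265, 0.042], [0.6134, -0.3942, 0.042]]
w1 [464 132] [array([ 0.6145, -0.3618]), array([ 0.609 , -0.3609])]
w1 [386   0] [array([ 0.4922, -0.1711]), array([ 0.4895, -0.1746])]
top [364 224] [array([ 0.4923, -0.1665]), array([ 0.4921, -0.1652])]
top [432 183] [array([ 0.6141, -0.3647]), array([ 0.6129, -0.3618])]
top [244 159] [array([0.6678, 0.1381]), array([0.6662, 0.1369])]
top [ 65 104] [array([0.872, 0.708]), array([0.8687, 0.7023])]
top [22 66] [array([0.9655, 0.8759]), array([0.9615, 0.8689])]
```

>>> jog_arm --pt "-0.7 0.02 0 0 0 0 0" --pt "-0.75 0.01 0.2 0 0 0 0" --pt "0 0 0.6 0 0 0 0" --pt "0 0 0.7 0 0 0 0" --pt "0 0 0.6 0 0 0 0" --pt "0 0 0.4 0 0 0 0" --pt "0 0 0 0 0 0 0" --pt "0 0 0 0 0 0 0"

```text
time: 18.5
eef_pos: [0.6117, -0.3634, 0.0862]
orientation: [-0.0, 0.694, 0.72, -0.0]
contact_force: [-0.0, -0.9, 0.1]
opening: 0.0211
gripper_force: 20.0
```

>>> jog_arm --pt "0.05 0 0.2 0 0 0 0" --pt "0 0 0.15 0 0 0 0" --pt "0 0 0.1 0 0 0 0" --pt "0 0 0.1 0 0 0 0" --pt "0 0 0.05 0 0 0 0" --pt "0 0 0 0 0 0 0" --pt "0 0 0 0 0 0 0" --pt "0 0 0 0 0 0 0"

```text
time: 19.17
eef_pos: [0.6114, -0.3626, 0.0624]
orientation: [0.0, 0.695, 0.719, 0.0]
contact_force: [0.9, -0.7, -0.4]
opening: 0.021
gripper_force: 20.0
```

>>> jog_arm --pt "0 0 0.04 0 0 0 0" --pt "0 0 0.04 0 0 0 0" --pt "0 0 0.03 0 0 0 0" --pt "0 0 0 0 0 0 0" --pt "0 0 0 0 0 0 0" --pt "0 0 0 0 0 0 0" --pt "0 0 0 0 0 0 0" --pt "0 0 0 0 0 0 0"

```text
time: 19.83
eef_pos: [0.6114, -0.3625, 0.0577]
orientation: [0.0, 0.695, 0.719, 0.0]
contact_force: [-0.7, -0.1, 0.2]
opening: 0.021
gripper_force: 20.0
```

>>> jog_arm --pt "0 0 0.03 0 0 0 0" --pt "0 0 0.02 0 0 0 0" --pt "0 0 0 0 0 0 0" --pt "0 0 0 0 0 0 0" --pt "0 0 0 0 0 0 0" --pt "0 0 0 0 0 0 0" --pt "0 0 0 0 0 0 0" --pt "0 0 0 0 0 0 0"

```text
time: 20.5
eef_pos: [0.6115, -0.3626, 0.0562]
orientation: [0.0, 0.695, 0.719, 0.0]
contact_force: [-1.2, 1.5, 5.1]
opening: 0.0211
gripper_force: 20.0
```

>>> jog_arm --pt "0 0 0 0 0 0 0.6" --pt "0 0 0 0 0 0 0.6" --pt "0 0 0 0 0 0 0.6" --pt "0 0 0 0 0 0 0.6" --pt "0 0 0 0 0 0 0.6" --pt "0 0 -0.4 0 0 0 0.6" --pt "0 0 -0.8 0 0 0 0.6" --pt "0 0 -0.8 0 0 0 0.6"

```text
time: 21.17
eef_pos: [0.6108, -0.3621, 0.1354]
orientation: [-0.001, 0.695, 0.719, -0.0]
contact_force: [-0.5, -0.6, 0.9]
opening: 0.0563
gripper_force: 0.0
```

>>> jog_arm --pt "0.3 -0.1 -0.8 0 0 0 0.6" --pt "0.9 -0.35 -0.3 0 0 0 0.6" --pt "0.9 -0.35 0 0 0 0 0.6" --pt "0.9 -0.35 0 0 0 0 0.6" --pt "0.9 -0.35 0 0 0 0 0.6" --pt "0.9 -0.4 0 0 0 0 0.6" --pt "0.9 -0.4 0 0 0 0 0.6" --pt "0.9 -0.4 0 0 0 0 0.6"

```text
time: 21.83
eef_pos: [0.493, -0.1009, 0.1797]
orientation: [0.0, 0.695, 0.719, 0.0]
contact_force: [0.6, 1.7, 0.4]
opening: 0.0569
gripper_force: 0.0
```

>>> jog_arm --pt "0.3 -0.1 0 0 0 0 0.6" --pt "0 0 0 0 0 0 0.6" --pt "0 0 0 0 0 0 0.6" --pt "0 0 0 0 0 0 0.6" --pt "0 0 0 0 0 0 0.6" --pt "0 0 0 0 0 0 0.6" --pt "0 0 0 0 0 0 0.6" --pt "0 0 0 0 0 0 0.6"

```text
time: 22.5
eef_pos: [0.4899, -0.091, 0.1795]
orientation: [-0.0, 0.695, 0.719, -0.0]
contact_force: [-0.1, -0.2, 0.1]
opening: 0.0561
gripper_force: 0.0
```

Run:
```python
from h import *
s,c,im=wrist("w8"); st(s); knobs(c,im,["blue"])
t=capture("top"); cv2.imwrite("pics/t8.png",t); ct=cam("top"); knobs(ct,t,["blue"],.077,.047,60)
for b in blobs(colmask(im,"red")): print("red",b.min(0),b.max(0),[circ(c,b,z)[0].round(4) for z in(.025,.035)])
```

```text
t 22.5 tcp [ 0.4899 -0.091   0.1795] yaw 91.95 z [-0.  0. -1.] open 0.0561 F [-0.1 -0.2  0.1] g 0.0
blue [286  75] [358 150] plate [ 0.4877 -0.0113] 0.0406 knob [(array([322., 113.]), array([ 0.4877, -0.0117]), 0.0095)]
blue [176  75] [199 115] plate [0.34   0.0032] 0.0187 knob []
blue [307 220] [330 247] plate [ 0.4891 -0.0107] 0.0381 knob [(array([320., 233.]), array([ 0.4886, -0.0122]), 0.0074)]
blue [428 178] [455 205] plate [ 0.6123 -0.3613] 0.0404 knob [(array([444., 190.]), array([ 0.6115, -0.36  ]), 0.0085)]
red [296 228] [343 268] [array([ 0.49 , -0.167]), array([ 0.4899, -0.1627])]
```

The top view shows the lid on ramekin b at (0.612,-0.361), which matches the seated height. Second blue lid next, at (0.4878,-0.0113).

>>> jog_arm --pt "0.7 0 0 0 0 0 0.6" --pt "0.9 0.02 0.4 0 0 0 0.6" --pt "0.4 0 0.8 0 0 0 0.6" --pt "0 0 0.8 0 0 0 0.6" --pt "0 0 0.8 0 0 0 0.6" --pt "0 0 0.4 0 0 0 0.6" --pt "0 0 0 0 0 0 0.6" --pt "0 0 0 0 0 0 0.6"

```text
time: 23.27
eef_pos: [0.4878, -0.0106, 0.0517]
orientation: [-0.0, 0.695, 0.719, -0.0]
contact_force: [0.5, -0.4, 1.0]
opening: 0.0562
gripper_force: 0.0
```

>>> jog_arm --pt "-0.01 0 0.3 0 0 0 0.6" --pt "0 0 0.3 0 0 0 0.6" --pt "0 0 0.11 0 0 0 0.2" --pt "0 0 0 0 0 0 0" --pt "0 0 0 0 0 0 0" --pt "0 0 0 0 0 0 0" --pt "0 0 0 0 0 0 0" --pt "0 0 0 0 0 0 0"

```text
time: 23.93
eef_pos: [0.4882, -0.011, 0.0239]
orientation: [0.0, 0.695, 0.719, 0.0]
contact_force: [0.5, 0.0, 3.4]
opening: 0.0216
gripper_force: 20.0
```

>>> jog_arm --pt "0 0 0 0 0 0 0" --pt "0 0 0 0 0 0 0" --pt "0 0 -0.2 0 0 0 0" --pt "0 0 -0.5 0 0 0 0" --pt "0 0 -0.8 0 0 0 0" --pt "-0.3 0 -0.8 0 0 0 0" --pt "-0.7 0 -0.2 0 0 0 0" --pt "-0.9 0 0 0 0 0 0"

```text
time: 24.6
eef_pos: [0.4916, -0.0868, 0.1267]
orientation: [0.002, 0.694, 0.72, 0.001]
contact_force: [0.7, -0.2, 0.1]
opening: 0.0208
gripper_force: 20.0
```

>>> jog_arm --pt "-0.9 0 0 0 0 0 0" --pt "-0.7 0 0 0 0 0 0" --pt "-0.3 0 0 0 0 0 0" --pt "0 0 0 0 0 0 0" --pt "0 0 0 0 0 0 0" --pt "0 0 0 0 0 0 0" --pt "0 0 0 0 0 0 0" --pt "0 0 0 0 0 0 0"

```text
time: 25.27
eef_pos: [0.4933, -0.1618, 0.1234]
orientation: [-0.0, 0.694, 0.72, 0.0]
contact_force: [0.3, -0.1, -0.4]
opening: 0.0214
gripper_force: 20.0
```

>>> jog_arm --pt "-0.09 -0.055 0.2 0 0 0 0" --pt "0 0 0.4 0 0 0 0" --pt "0 0 0.4 0 0 0 0" --pt "0 0 0.25 0 0 0 0" --pt "0 0 0.15 0 0 0 0" --pt "0 0 0.05 0 0 0 0" --pt "0 0 0 0 0 0 0" --pt "0 0 0 0 0 0 0"

```text
time: 25.93
eef_pos: [0.4913, -0.1666, 0.0658]
orientation: [0.0, 0.695, 0.719, 0.0]
contact_force: [-0.1, -0.5, -0.8]
opening: 0.0213
gripper_force: 20.0
```

>>> jog_arm --pt "0 0 0.05 0 0 0 0" --pt "0 0 0.04 0 0 0 0" --pt "0 0 0.03 0 0 0 0" --pt "0 0 0.02 0 0 0 0" --pt "0 0 0 0 0 0 0" --pt "0 0 0 0 0 0 0" --pt "0 0 0 0 0 0 0" --pt "0 0 0 0 0 0 0"

```text
time: 26.6
eef_pos: [0.4911, -0.1665, 0.0597]
orientation: [0.0, 0.695, 0.719, 0.0]
contact_force: [0.3, 0.1, -1.1]
opening: 0.0213
gripper_force: 20.0
```

>>> jog_arm --pt "0 0 0.03 0 0 0 0" --pt "0 0 0.02 0 0 0 0" --pt "0 0 0 0 0 0 0" --pt "0 0 0 0 0 0 0" --pt "0 0 0 0 0 0 0" --pt "0 0 0 0 0 0 0" --pt "0 0 0 0 0 0 0" --pt "0 0 0 0 0 0 0"

```text
time: 27.27
eef_pos: [0.4911, -0.1665, 0.0578]
orientation: [0.0, 0.695, 0.719, 0.0]
contact_force: [0.0, 0.1, 2.3]
opening: 0.0209
gripper_force: 20.0
```

>>> jog_arm --pt "0 0 0 0 0 0 0.6" --pt "0 0 0 0 0 0 0.6" --pt "0 0 0 0 0 0 0.6" --pt "0 0 0 0 0 0 0.6" --pt "0 0 0 0 0 0 0.6" --pt "0 0 -0.4 0 0 0 0.6" --pt "0 0 -0.8 0 0 0 0.6" --pt "0 0 -0.9 0 0 0 0.6"

```text
time: 27.93
eef_pos: [0.4901, -0.1661, 0.1414]
orientation: [-0.002, 0.695, 0.719, -0.001]
contact_force: [0.0, -0.4, 0.3]
opening: 0.0565
gripper_force: 0.0
```

>>> jog_arm --pt "-0.2 0.4 -0.9 0 0 0 0.6" --pt "-0.5 0.8 -0.9 0 0 0 0.6" --pt "-0.5 0.8 -0.6 0 0 0 0.6" --pt "-0.5 0.8 -0.3 0 0 0 0.6" --pt "-0.5 0.8 0 0 0 0 0.6" --pt "-0.2 0.5 0 0 0 0 0.6" --pt "0 0 0 0 0 0 0.6" --pt "0 0 0 0 0 0 0.6"

```text
time: 28.6
eef_pos: [0.6496, -0.2518, 0.2392]
orientation: [-0.001, 0.695, 0.719, -0.0]
contact_force: [0.3, 0.5, 0.4]
opening: 0.0564
gripper_force: 0.0
```

Run:
```python
from h import *
s,c,im=wrist("w9"); st(s); print("bowl px",proj(c,[.667,-.159,.064]),proj(c,[.6045,-.159,.064]),proj(c,[.667,-.222,.064]))
t=capture("top"); cv2.imwrite("pics/t9.png",t); ct=cam("top"); knobs(ct,t,["blue"],.077,.047,60)
```

```text
t 28.6 tcp [ 0.6496 -0.2518  0.2392] yaw 91.99 z [-0.002  0.001 -1.   ] open 0.0564 F [0.3 0.5 0.4] g 0.0
bowl px [340.17327457 102.8794818 ] [285.05652983 100.861157  ] [337.48815874 158.52267818]
blue [361 219] [380 244] plate [ 0.4939 -0.1621] 0.0361 knob []
```

View pics/w9.png

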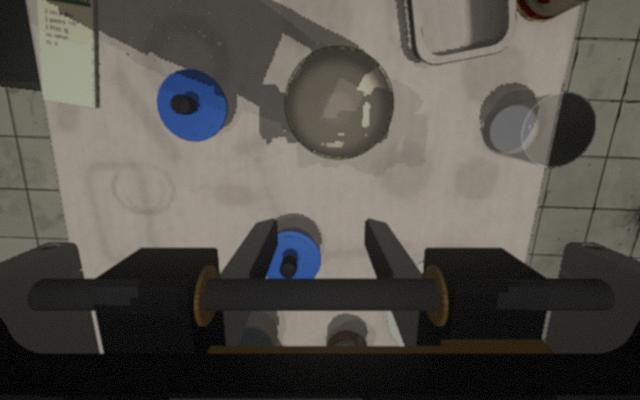

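The bowl rim spans u 285–394 and v 45–160, so its centre is near (339.5,102). Both blue lids are seated, at (192,105) and (293,257). On to the green lid.

Run:
```python
from h import *
c=cam("wrist"); im=cv2.imread("pics/w9.png"); knobs(c,im,["blue"],.077,.047)
print(ray(c,[(339.5,102),(285,102),(394,102),(340,45),(339,160)],.064).round(4).tolist())
```

```text
blue [265 230] [320 279] plate [ 0.6096 -0.3617] 0.0415 knob [(array([288., 269.]), array([ 0.6111, -0.359 ]), 0.0126), (array([272., 252.]), array([ 0.5588, -0.3306]), 0.0355)]
blue [157  70] [226 140] plate [ 0.4902 -0.167 ] 0.0409 knob [(array([183., 104.]), array([ 0.4939, -0.1673]), 0.0114)]
[[0.6658, -0.1576, 0.064], [0.6038, -0.1598, 0.064], [0.7278, -0.1555, 0.064], [0.6634, -0.0983, 0.064], [0.6686, -0.2235, 0.064]]
```

>>> jog_arm --pt "0.4 -0.15 0 0 0 0 0.6" --pt "0.9 -0.35 0 0 0 0 0.6" --pt "0.95 -0.35 0 0 0 0 0.6" --pt "0.95 -0.35 0 0 0 0 0.6" --pt "0.95 -0.35 0 0 0 0 0.6" --pt "0.95 -0.35 0 0 0 0 0.6" --pt "0.95 -0.35 0 0 0 0 0.6" --pt "0.95 -0.35 0 0 0 0 0.6"

```text
time: 29.37
eef_pos: [0.5337, 0.0262, 0.2416]
orientation: [0.001, 0.695, 0.719, 0.001]
contact_force: [1.4, 1.2, 0.2]
opening: 0.0564
gripper_force: 0.0
```

>>> jog_arm --pt "0.95 -0.35 0 0 0 0 0.6" --pt "0.95 -0.35 0 0 0 0 0.6" --pt "0.95 -0.35 0 0 0 0 0.6" --pt "0.95 -0.35 0 0 0 0 0.6" --pt "0.95 -0.35 0 0 0 0 0.6" --pt "0.95 -0.35 0.3 0 0 0 0.6" --pt "0.5 -0.1 0.3 0 0 0 0.6" --pt "0 0 0 0 0 0 0.6"

```text
time: 30.03
eef_pos: [0.4366, 0.2713, 0.2156]
orientation: [-0.0, 0.693, 0.721, -0.001]
contact_force: [-1.0, 0.4, -0.7]
opening: 0.0561
gripper_force: 0.0
```

Run:
```python
from h import *
s,c,im=wrist("w10"); st(s); knobs(c,im,["green"])
```

```text
t 30.03 tcp [0.4366 0.2713 0.2156] yaw 92.22 z [-0.002 -0.    -1.   ] open 0.0561 F [-1.   0.4 -0.7] g 0.0
green [263  52] [375 169] plate [0.4302 0.3534] 0.0697 knob [(array([320., 112.]), array([0.4303, 0.3533]), 0.0098)]
```

>>> jog_arm --pt "0.7 -0.04 0.2 0 0 0 0.6" --pt "0.9 -0.04 0.6 0 0 0 0.6" --pt "0.46 0 0.8 0 0 0 0.6" --pt "0 0 0.9 0 0 0 0.6" --pt "0 0 0.9 0 0 0 0.6" --pt "0 0 0.6 0 0 0 0.6" --pt "0 0 0 0 0 0 0.6" --pt "0 0 0 0 0 0 0.6" --grip_force 35

```text
time: 30.75
eef_pos: [0.4338, 0.3489, 0.0587]
orientation: [-0.0, 0.695, 0.719, -0.0]
contact_force: [-0.4, -0.0, 0.8]
opening: 0.0561
gripper_force: 0.0
```

>>> jog_arm --pt "0.115 -0.085 0.2 0 0 0 0.6" --pt "0 0 0.4 0 0 0 0.6" --pt "0 0 0.25 0 0 0 0.6" --pt "0 0 0.04 0 0 0 0.2" --pt "0 0 0 0 0 0 0" --pt "0 0 0 0 0 0 0" --pt "0 0 0 0 0 0 0" --pt "0 0 0 0 0 0 0"

```text
time: 31.42
eef_pos: [0.4303, 0.3544, 0.023]
orientation: [0.0, 0.695, 0.719, 0.001]
contact_force: [0.5, 0.9, 0.3]
opening: 0.0263
gripper_force: 0.0
```

>>> jog_arm --pt "0 0 0 0 0 0 0" --pt "0 0 0 0 0 0 0" --pt "0 0 0 0 0 0 0" --pt "0 0 -0.2 0 0 0 0" --pt "0 0 -0.4 0 0 0 0" --pt "0 0 -0.8 0 0 0 0" --pt "0 0 -0.9 0 0 0 0" --pt "0 0 -0.9 0 0 0 0"

```text
time: 32.08
eef_pos: [0.4293, 0.3538, 0.1516]
orientation: [-0.0, 0.695, 0.719, -0.001]
contact_force: [0.8, 1.1, -2.0]
opening: 0.0207
gripper_force: 35.0
```

>>> jog_arm --pt "0 0 -0.7 0 0 0 0" --pt "-0.3 0.12 -0.4 0 0 0 0" --pt "-0.7 0.28 0 0 0 0 0" --pt "-0.85 0.35 0 0 0 0 0" --pt "-0.85 0.35 0 0 0 0 0" --pt "-0.85 0.35 0 0 0 0 0" --pt "-0.85 0.35 0 0 0 0 0" --pt "-0.85 0.35 0 0 0 0 0"

```text
time: 32.75
eef_pos: [0.5233, 0.1455, 0.1945]
orientation: [-0.0, 0.695, 0.719, -0.0]
contact_force: [0.7, 1.0, -3.4]
opening: 0.0211
gripper_force: 35.0
```

>>> jog_arm --pt "-0.85 0.35 0 0 0 0 0" --pt "-0.85 0.35 0 0 0 0 0" --pt "-0.85 0.35 0 0 0 0 0" --pt "-0.85 0.35 0 0 0 0 0" --pt "-0.85 0.35 0 0 0 0 0" --pt "-0.85 0.35 0 0 0 0 0" --pt "-0.85 0.35 0 0 0 0 0" --pt "-0.6 0.25 0 0 0 0 0"

```text
time: 33.42
eef_pos: [0.6405, -0.1137, 0.1941]
orientation: [-0.0, 0.695, 0.719, -0.0]
contact_force: [0.1, 0.0, -1.9]
opening: 0.0207
gripper_force: 35.0
```

>>> jog_arm --pt "-0.6 0.2 0 0 0 0 0" --pt "-0.3 0.1 0 0 0 0 0" --pt "0 0 0 0 0 0 0" --pt "0 0 0 0 0 0 0" --pt "0 0 0 0 0 0 0" --pt "0 0 0 0 0 0 0" --pt "0 0 0 0 0 0 0" --pt "0 0 0 0 0 0 0"

```text
time: 34.08
eef_pos: [0.6534, -0.1456, 0.1946]
orientation: [0.0, 0.694, 0.72, 0.0]
contact_force: [-0.3, -0.6, -2.2]
opening: 0.0208
gripper_force: 35.0
```

>>> jog_arm --pt "-0.2 0.2 0.2 0 0 0 0" --pt "-0.13 0.1 0.5 0 0 0 0" --pt "0 0 0.6 0 0 0 0" --pt "0 0 0.6 0 0 0 0" --pt "0 0 0.4 0 0 0 0" --pt "0 0 0.2 0 0 0 0" --pt "0 0 0 0 0 0 0" --pt "0 0 0 0 0 0 0"

```text
time: 34.75
eef_pos: [0.6662, -0.159, 0.0951]
orientation: [0.0, 0.695, 0.719, 0.0]
contact_force: [-0.5, 0.0, -1.4]
opening: 0.021
gripper_force: 35.0
```

>>> jog_arm --pt "0 0 0.1 0 0 0 0" --pt "0 0 0.1 0 0 0 0" --pt "0 0 0.08 0 0 0 0" --pt "0 0 0.05 0 0 0 0" --pt "0 0 0.03 0 0 0 0" --pt "0 0 0 0 0 0 0" --pt "0 0 0 0 0 0 0" --pt "0 0 0 0 0 0 0"

```text
time: 35.42
eef_pos: [0.666, -0.1592, 0.0801]
orientation: [0.0, 0.695, 0.719, 0.0]
contact_force: [-0.1, 1.1, -2.7]
opening: 0.0207
gripper_force: 35.0
```

>>> jog_arm --pt "0 0 0.02 0 0 0 0" --pt "0 0 0.02 0 0 0 0" --pt "0 0 0 0 0 0 0" --pt "0 0 0 0 0 0 0" --pt "0 0 0 0 0 0 0" --pt "0 0 0 0 0 0 0" --pt "0 0 0 0 0 0 0" --pt "0 0 0 0 0 0 0"

```text
time: 36.08
eef_pos: [0.666, -0.1591, 0.0785]
orientation: [0.0, 0.695, 0.719, 0.0]
contact_force: [-0.4, 1.0, 1.9]
opening: 0.0206
gripper_force: 35.0
```

>>> jog_arm --pt "0 0 0 0 0 0 0.6" --pt "0 0 0 0 0 0 0.6" --pt "0 0 0 0 0 0 0.6" --pt "0 0 0 0 0 0 0.6" --pt "0 0 0 0 0 0 0.6" --pt "0 0 -0.4 0 0 0 0.6" --pt "0 0 -0.8 0 0 0 0.6" --pt "0 0 -0.9 0 0 0 0.6"

```text
time: 36.75
eef_pos: [0.665, -0.1589, 0.1614]
orientation: [-0.002, 0.695, 0.719, -0.001]
contact_force: [0.3, -0.2, 0.6]
opening: 0.0564
gripper_force: 0.0
```

>>> jog_arm --pt "-0.4 -0.2 -0.9 0 0 0 0.6" --pt "-0.8 -0.4 -0.9 0 0 0 0.6" --pt "-0.8 -0.4 -0.6 0 0 0 0.6" --pt "-0.5 -0.4 -0.3 0 0 0 0.6" --pt "0 0 0 0 0 0 0.6" --pt "0 0 0 0 0 0 0.6" --pt "0 0 0 0 0 0 0.6" --pt "0 0 0 0 0 0 0.6"

```text
time: 37.42
eef_pos: [0.6169, -0.2531, 0.2619]
orientation: [-0.001, 0.694, 0.72, -0.0]
contact_force: [-0.6, 0.4, -1.0]
opening: 0.056
gripper_force: 0.0
```

Run:
```python
from h import *
s,c,im=wrist("w11"); st(s); knobs(c,im,["green"],.099,.069); knobs(c,im,["blue"],.077,.047)
cv2.imwrite("pics/s11.png",capture("scene"))
print("bowl",proj(c,[.666,-.159,.064]))
```

```text
t 37.42 tcp [ 0.6169 -0.2531  0.2619] yaw 92.05 z [-0.001  0.001 -1.   ] open 0.056 F [-0.6  0.4 -1. ] g 0.0
green [306  41] [423 163] plate [ 0.6645 -0.1601] 0.0696 knob [(array([326., 138.]), array([ 0.6198, -0.1986]), 0.0105), (array([368., 103.]), array([ 0.6637, -0.1604]), 0.0101)]
blue [286 225] [342 279] plate [ 0.6104 -0.3617] 0.0412 knob [(array([314., 258.]), array([ 0.6105, -0.3567]), 0.0111)]
blue [193  73] [256 139] plate [ 0.4908 -0.1672] 0.0407 knob [(array([219., 105.]), array([ 0.4935, -0.1673]), 0.0106)]
bowl [365.24065472 104.25880809]
```

View pics/w11.png

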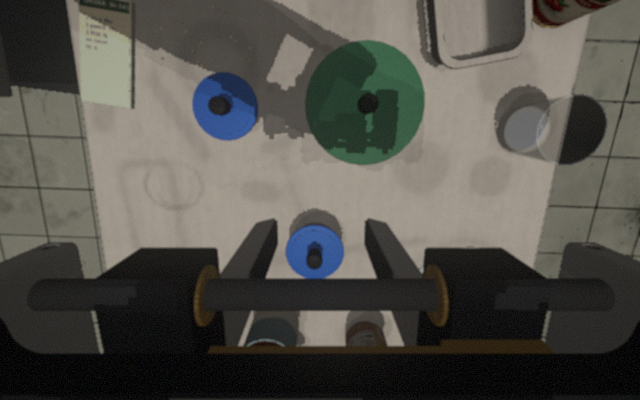

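View pics/s11.png

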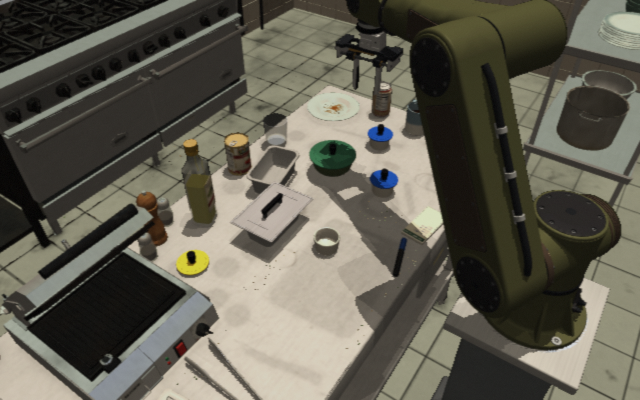

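Both views show all four lids seated flat and centred: the green lid at (366,102), the blue lids at (225,106) and (315,251), and the steel lid square on its pan in the scene view. The empty pan and ramekin are untouched, and the gripper is clear of everything.

```bash
python3 -c "
from bench import finish_job
print(finish_job())"
```

```text
the job is handed in; nothing more can be done
None
```

I seated all four lids on their containers, left the empty pan and empty ramekin uncovered and untouched, and handed the job in at about 37 s; no verdict came back.

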